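# Set up a test firing on the kiln slab

## Robot

A 6-joint arm with a two-finger parallel gripper is mounted at the origin on the work surface; the furniture and walls round the work are solid. World frame = base frame: x ahead of the robot, y to its left, z up, the work surface at z = 0. Lengths are in m, angles in rad, forces in N, time in s.
With the tool pointing down it reaches from about 0.25 to 0.8 m from the base axis. Payload 8.5 kg.
Tool frame: the origin (TCP) lies at the very end of the fingers, on their centre line; the grasp point (between the pads) lies 19 mm behind it (robot.grip_point_offset is the z of the grasp point in the tool frame, in m); z points along the fingers, y is the line along which they close (so a half turn about z gives the same grasp; the last joint's range is limited). The gripper opens to 85 mm and grips with 20 to 120 N. Pads are 22 mm wide; open, the fingers measure 114 mm over their backs; the gripper's body (76 mm by 85 mm) begins 54 mm behind the grasp point. The pads swing forward as they close: fully open they stand 13 mm farther back than shut.
Start: joints at [1.283, 0.238, -0.013, 1.319, 0, 1.571], TCP at [0.149, 0.503, 0.231] pointing down, gripper open.
Joint ranges: [-2.66, 2.66], [-1.03, 1.9], [-1.14, 1.46], [-1.82, 2.27], [-1.45, 1.34], [-3.14, 3.14]. Speed limits (rad/s): [2.22, 2.22, 2.79, 3.14, 3.14, 3.14].

## Interface

Orientations are given as a unit quaternion [w, x, y, z].
In Python, from cell import get_state, vision, order, robot gives the robot as it stands. The module is installed in compiled form; this text tells all that it offers.
- The arm moves only by the tool carry_out, never from a script. Its arguments are lists of equal length, an entry for each row: "travel": the shift along the tool's x, y, z in units of 100 mm (1.0 is 100 mm), a list of three; "roll": the turn about the tool's z in units of 60 degrees (1.0 is 60 degrees). A call has 1 to 5 rows; each row is the pose to reach, as a shift and turn from the pose commanded when the call began, along the tool's axes at that moment; what a row does not reach only later rows make up. A row lasts 1/12 s, in which the tool goes at most 41.7 mm and 7.16 degrees, less where a joint would pass 70% of its speed; a pose out of reach is approached as far as the arm can. A call with a number of a shift or a turn outside -1 to 1 is refused whole. A call with a gripper value outside its range is refused whole. "fingers" is the opening, from 0 (shut) to 1 (fully open), set as the call begins (left out, the last holds). The fingers move at their own pace and stop on an object; "newtons" is the grip in N (left out, the last holds). Time passes only in rows, so rows that repeat a pose let the fingers close. It gives the time, the measured TCP pose, the force, the opening and the grip force at its end, in the units of the state.
- get_state(): the state, without advancing time (a new reading comes with each control period).
- vision.camera(name): name is "scene" or "top"; returns the picture (480x640x3 uint8, red, green, blue); there is no depth.
- vision.get_calibration(name): a dict with "fx", "fy", "cx", "cy" (pixels), "dist_coeffs" ([k1, k2, p1, p2, k3] as OpenCV has them; the pictures are not rectified), "rvec" (rotation vector, rad) and "tvec" (3), from world to camera coordinates, as OpenCV has them. Camera axes: x right, y down, z forward; pixel columns grow to the right and rows downward; lengths in m; the calibration is good to about 2 mm. A picture is of the moment at which its call begins. get_calibration takes no time and is no camera call.
- order.job_done(): hands the job in; it is judged then, once.
The state is a dict: "t": time; "joints": joint angles; "joint_velocities": joint speeds; "effort": joint torques, N m; "tcp_pos": TCP position; "eef_rot": TCP orientation; "ft_force": force on the tool from outside, world axes, zero at the start; "wrist_torque": the same for the moment, N m; "opening": finger opening in m; "gripper_force": force on a finger pad.
Only numpy, scipy, OpenCV 4.12 (cv2) and the standard library are available. Lean on these libraries where they do the work, as an engineer would, in place of code of your own. Each camera call takes 0.05 s, during which the arm holds its last target. There are 200 camera calls.

## Task

Set up the little test firing on the white kiln slab: first stand one of the two props in each of the slab's two round sockets, fully seated, and lay the green tile glaze up on the slab midway between them. Then bridge the two props with the narrow kiln bat, level, centred over the slab and in line with it, and last lay the rust tile glaze up in the middle of the bat. The cream tile is not being fired: leave it where it lies, and let go of everything at the end.

Things in the scene. Friction and masses are not known exactly. Their poses are not given: they have to be found in the camera images.
- kiln_slab: off-white kiln slab with buff edges, fixed: 80 mm along x, 190 along y, 18 thick; origin at the centre of its underside, z up. Two round brown-floored sockets in its top, 46 mm across, 5 deep, bevelled mouths, centred at x = 0, y = +56 and -56 mm. A seated prop has 4 mm of play all round; its top then stands 63 mm above the table; 74 mm lie free between the props.
- prop_a_mid (a point): one of two identical kiln props: upright cream-coloured fired clay cylinder, 38 mm across and 50 mm tall, small bevel at the foot (31 mm across at the very bottom), dark bore and a low notched (castellated) rim on top. Starts standing. Point on its axis, half-way up (25 mm above its foot); z up along the axis.
- prop_b_mid (a point): one of two identical kiln props: upright cream-coloured fired clay cylinder, 38 mm across and 50 mm tall, small bevel at the foot (31 mm across at the very bottom), dark bore and a low notched (castellated) rim on top. Starts standing. Point on its axis, half-way up (25 mm above its foot); z up along the axis.
- green_tile_mid (a point): green test tile: flat square of fired clay 34 x 34 mm and 6.5 mm thick, its upper face half coloured glaze and half bare pinkish clay; starts flat, glaze up. Point at its centre, half-way up (3.2 mm over its underside); x and y along its edges, z up out of the glazed face. Weighs about 15 g.
- bat_mid (a point): narrow kiln bat: flat plate 60 mm along its x, 156 mm along its y, 12 mm thick, off-white on top with buff edges and no sockets, about 0.22 kg; starts flat on the table. Point at its centre, half-way up (6 mm over its underside); z up. Either end may go on either prop.
- rust_tile_mid (a point): rust (orange-brown) test tile: flat square of fired clay 36 x 36 mm and 6.5 mm thick, its upper face half coloured glaze and half bare pinkish clay; starts flat, glaze up. Point at its centre, half-way up (3.2 mm over its underside); x and y along its edges, z up out of the glazed face. Weighs about 15 g.
- cream_tile_mid (a point): cream (pale grey-white) test tile: flat square of fired clay 40 x 40 mm and 6.5 mm thick, its upper face half coloured glaze and half bare pinkish clay; starts flat, glaze up. Point at its centre, half-way up (3.2 mm over its underside); x and y along its edges, z up out of the glazed face. Not part of the firing; stays where it is.
Mind the look-alikes: they are no part of the job. What is shaped like the part that bears prop_b_mid but turquoise is not meant. What is shaped like the part that bears rust_tile_mid but purple is not meant.

How it is judged:
On the way, in this order (a step that is already met when the one before it is completed fails the run):
1. both props seated in the sockets and the green tile on the slab between them (x of prop_a_mid in the frame of kiln_slab between -0.008 and 0.008 m and z of prop_a_mid in the frame of kiln_slab between 0.034 and 0.0405 m and angle between each of prop_a_mid, prop_b_mid's own z axis and vertical below 0.08 rad and (y of prop_a_mid in the frame of kiln_slab between 0.048 and 0.064 m or y of prop_a_mid in the frame of kiln_slab between -0.064 and -0.048 m) and x of prop_b_mid in the frame of kiln_slab between -0.008 and 0.008 m and z of prop_b_mid in the frame of kiln_slab between 0.034 and 0.0405 m and (y of prop_b_mid in the frame of kiln_slab between 0.048 and 0.064 m or y of prop_b_mid in the frame of kiln_slab between -0.064 and -0.048 m) and horizontal distance between prop_a_mid and prop_b_mid above 0.09 m and x of green_tile_mid in the frame of kiln_slab between -0.014 and 0.014 m and y of green_tile_mid in the frame of kiln_slab between -0.014 and 0.014 m and z of green_tile_mid in the frame of kiln_slab between 0.017 and 0.0245 m and angle between green_tile_mid's own z axis and vertical below 0.1 rad), for 0.2 s.
2. the bat bridges both props, the tile below in place (all of step 1 and x of bat_mid in the frame of kiln_slab between -0.013 and 0.013 m and y of bat_mid in the frame of kiln_slab between -0.013 and 0.013 m and z of bat_mid in the frame of kiln_slab between 0.065 and 0.0725 m and angle between bat_mid's own z axis and vertical below 0.05 rad and angle between the y axis of bat_mid and the y axis of kiln_slab, either way round below 0.15 rad), for 0.2 s.
3. the rust tile lies on the middle of the bat (all of step 2 and horizontal distance between rust_tile_mid and bat_mid below 0.016 m and angle between rust_tile_mid's own z axis and vertical below 0.1 rad and z of rust_tile_mid in the frame of kiln_slab between 0.074 and 0.0825 m), for 0.2 s.
At the end, for the whole second after the job is handed in: Props upright, fully down in a socket each; green tile flat on the slab within 14 mm of its centre each way; bat level on both props, within 13 mm each way and 0.15 rad of the slab; rust tile flat within 16 mm of the bat's middle; both glaze up; cream tile within 30 mm of its start; all at rest (all of step 3 and distance of cream_tile_mid from where it was at the start of the episode below 0.03 m and linear speed of each of prop_a, prop_b, green_tile, kiln_bat, rust_tile below 0.01 m/s); the robot touches nothing.
It fails at once if the cream tile is pushed away or carried off (distance of cream_tile_mid from where it was at the start of the episode above 0.03 m).
It also fails if it takes over 120 s, if anything falls off the work surface, if the arm or the gripper's body presses on something with over 40 N, if the wrist force passes 120 N, or if a joint passes its speed limit or range.

## Working session

There is one attempt and no reset: what is moved stays moved. The work goes in short steps, Python scripts to look and compute and a tool call to move; the robot and the scene stay as the last step left them, time stands still between calls to the robot, and variables do not carry over. Pictures are saved under pics/ and viewed, at most 15 in all, crops included, and the job is handed in when it is done.

Besides the shell and the picture viewer there is one more tool, called by a JSON object that holds its "name" and its "arguments", one argument or row to a line. carry_out: Moves the arm, as the interface text tells. Its arguments: {"type":"object","properties":{"travel":{"type":"array"},"roll":{"type":"array"},"fingers":{"type":"number"},"newtons":{"type":"number"}},"required":["travel","roll"]}

```bash
mkdir -p pics; python3 - <<'E'
from cell import get_state, vision
import cv2
for n in("scene","top"):
    cv2.imwrite(f"pics/{n}0.png",vision.camera(n)[:,:,::-1]); print(vision.get_calibration(n))
print(get_state())
E
```

```text
{'fx': 572.004279975748, 'fy': 572.004279975748, 'cx': 307.7910498799251, 'cy': 241.15624224435348, 'dist_coeffs': array([-0.13162547,  0.        ,  0.        ,  0.        ,  0.        ]), 'rvec': array([ 2.3068649 , -0.4942124 ,  0.23496836]), 'tvec': array([-0.42381678,  0.05964994,  1.07523964])}
{'fx': 543.4927817768489, 'fy': 543.4927817768489, 'cx': 318.43690086784096, 'cy': 239.27081193407125, 'dist_coeffs': array([0.03997149, 0.        , 0.        , 0.        , 0.        ]), 'rvec': array([ 2.21962937, -2.1827137 ,  0.09784523]), 'tvec': array([-0.17968189,  0.39512066,  0.88012483])}
{'t': 0.1, 'joints': array([ 1.28295426e+00,  2.38725717e-01, -1.41567041e-02,  1.31922985e+00,
        1.25518546e-05,  1.57081744e+00]), 'joint_velocities': array([ 0.00072584, -0.00239036,  0.0010282 , -0.00221343, -0.0010845 ,
       -0.00031283]), 'effort': array([-9.67363849e-04, -5.39719105e+01,  3.47000706e+01,  1.33900641e-02,
       -4.77128208e-05,  8.92906826e-06]), 'tcp_pos': array([0.14892728, 0.50303716, 0.2307445 ]), 'eef_rot': array([-1.00573564e-04,  1.43435124e-01,  9.89659503e-01, -6.50269965e-04]), 'ft_force': array([ 0.20731977,  0.47282732, -0.14957883]), 'wrist_torque': array([-0.01441461,  0.01182437,  0.01133365]), 'gripper_force': 0.0, 'opening': 0.0857523668606367}
```

View pics/top0.png

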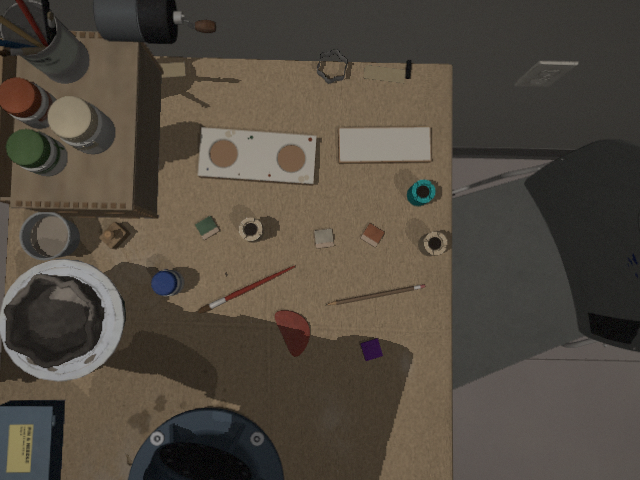

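View pics/scene0.png

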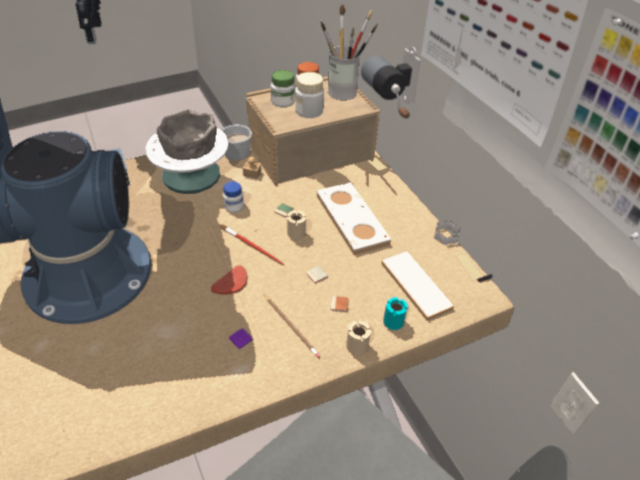

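The top view shows the slab at (258,155) with sockets at (223,153) and (291,158), and the bat at (385,144). The props are at (251,230) and (435,243). The green tile is at (207,227), cream at (324,238) and rust at (373,233). The turquoise and purple look-alikes are at (422,192) and (371,349).

```bash
cat > h.py <<'E'
import numpy as np, cv2
from cell import get_state, vision
def cal(n):
    c=vision.get_calibration(n); K=np.array([[c['fx'],0,c['cx']],[0,c['fy'],c['cy']],[0,0,1.]])
    return K,c['dist_coeffs'],c['rvec'],c['tvec']
def ray(n,px,z):
    K,d,r,t=cal(n); R=cv2.Rodrigues(r)[0]
    p=cv2.undistortPoints(np.float64(px).reshape(-1,1,2),K,d).reshape(-1,2)
    D=np.c_[p,np.ones(len(p))]@R; C=-R.T@t
    return (C+D*((z-C[2])/D[:,2])[:,None])[:,:2]
def proj(n,P):
    K,d,r,t=cal(n); return cv2.projectPoints(np.float64(P).reshape(-1,1,3),r,t,K,d)[0].reshape(-1,2)
def blob(mask,box,close=0):
    x0,y0,x1,y1=box; m=np.zeros_like(mask,np.uint8); m[y0:y1,x0:x1]=mask[y0:y1,x0:x1]*255
    if close: m=cv2.morphologyEx(m,cv2.MORPH_CLOSE,np.ones((close,close)))
    c=max(cv2.findContours(m,cv2.RETR_EXTERNAL,cv2.CHAIN_APPROX_NONE)[0],key=cv2.contourArea)
    return c.reshape(-1,2)
def rect(pts):
    (c,s,a)=cv2.minAreaRect(np.float32(pts*1000)); return np.round(c,1),np.round(s,1),round(a,1)
E
python3 - <<'E'
from h import *
im=cv2.imread('pics/top0.png'); hsv=cv2.cvtColor(im,cv2.COLOR_BGR2HSV); H,S,V=cv2.split(hsv)
for p in [(250,140),(223,153),(385,144),(207,225),(212,234),(251,240),(251,230),(320,236),(328,240),(375,230),(370,238),(340,200),(435,253)]: print(p,hsv[p[1],p[0]])
w=(S<55)&(V>120)
print('slab',rect(ray('top',blob(w,(185,115,327,195),9),.018)))
print('bat',rect(ray('top',blob(w,(330,115,440,175),5),.012)))
for b in [(205,135,242,172),(272,138,310,178)]: print('sock',rect(ray('top',blob(S>75,b),.015)))
for b in [(238,216,264,243),(422,230,449,256)]:
    print('bore',rect(ray('top',blob(V<60,b),.05)))
big=cv2.resize(im[180:270,190:450],None,fx=3,fy=3,interpolation=cv2.INTER_CUBIC); cv2.imwrite('pics/c1.png',big)
E
```

```text
(250, 140) [ 17  30 152]
(223, 153) [ 13 105 114]
(385, 144) [ 18  29 151]
(207, 225) [56 53 77]
(212, 234) [ 13  64 115]
(251, 240) [ 18  52 141]
(251, 230) [ 8 57 36]
(320, 236) [ 20  44 121]
(328, 240) [ 19  41 118]
(375, 230) [ 11 139  97]
(370, 238) [ 11 118 108]
(340, 200) [ 16  83 120]
(435, 253) [ 17  71 143]
slab (array([535.5, -69.2]), array([190.3,  80.6]), 87.2)
bat (array([ 560.8, -281.2]), array([ 55.8, 149.7]), 1.2)
sock (array([538.1, -13.1]), array([43.4, 42.7]), 1.4)
sock (array([ 532.3, -125.4]), array([43.6, 43.1]), 1.1)
bore (array([411. , -63.9]), array([17.4, 18.9]), 1.1)
bore (array([ 393.3, -356. ]), array([18.4, 19.3]), 27.4)
```

View pics/c1.png

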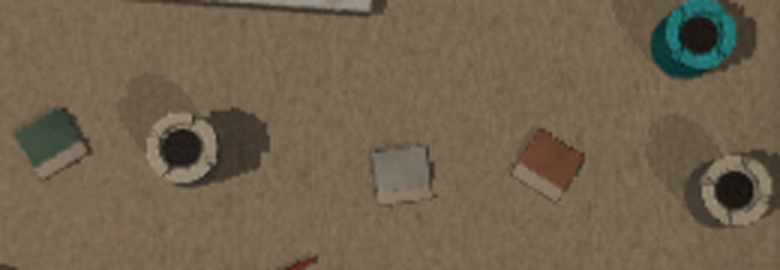

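The crop (3x, offset 190,180) shows the green tile centred at crop (53,143), the cream at (402,174) and the rust at (549,164). I'll compute their poses from the corners.

```bash
cat >> h.py <<'E'
def plan(x,y,z,yaw=None):
    "travel/roll (tool units) from measured pose to world mm x,y,z and tool-y direction yaw deg"
    s=get_state(); q=s['eef_rot']; R=cv2.Rodrigues(2*np.arccos(q[0])*q[1:]/np.linalg.norm(q[1:]))[0]
    d=R.T@(np.array([x,y,z])/1000-s['tcp_pos'])*10
    a=np.degrees(np.arctan2(R[1,1],R[0,1])); r=0 if yaw is None else ((a-yaw+90)%180-90)/60
    print('pos',np.round(s['tcp_pos']*1000,1),'yaw',round(a,1),'q6',round(s['joints'][5],2),'open',round(s['opening']*1000,1),'F',np.round(s['ft_force'],1),'grip',round(s['gripper_force'],1),'t',round(s['t'],1),'| travel',np.round(d,3),'roll',round(r,3))
E
python3 - <<'E'
from h import *
for n,c in dict(green=[(15,133),(65,108),(90,150),(45,178)],rust=[(541,129),(585,158),(560,200),(512,176)],cream=[(372,150),(428,145),(434,200),(380,206)]).items():
    px=np.array(c)/3+[190,180]-.33; p=ray('top',px,.0065)*1000
    e=np.diff(np.r_[p,p[:1]],axis=0); print(n,p.mean(0).round(1),np.linalg.norm(e,axis=1).round(1),(np.degrees(np.arctan2(e[:,1],e[:,0]))%90).round(1))
    p=ray('scene',proj('scene',np.r_[p.mean(0)/1000,.0065]),.0065)
print('purple/turq',ray('top',[(371,349),(422,192)],.02).round(3)*1000)
# scene-camera check of props
im=vision.camera('scene')[:,:,::-1]; hsv=cv2.cvtColor(np.ascontiguousarray(im),cv2.COLOR_BGR2HSV); V=hsv[...,2]
for b in [(285,208,308,228),(346,318,372,345)]: print('bore scene',rect(ray('scene',blob(V<70,b),.05)))
plan(410,0,280,None)
E
```

```text
green [415.6  10.3] [30.5 27.1 28.9 29.9] [28.1 31.9 33.4 34.9]
rust [ 407.5 -263.8] [29.3 27.3 29.8 30.9] [57.5 59.9 64.4 59.1]
cream [ 400.8 -182.7] [31.2 30.7 30.1 31.4] [6.2 7.  7.3 9.1]
purple/turq [[ 221. -261.]
 [ 479. -343.]]
bore scene (array([408.7, -67.9]), array([2.9, 7.9]), 66.6)
bore scene (array([ 391.6, -361. ]), array([ 8.1, 13.1]), 65.9)
pos [148.9 503.1 230.8] yaw 73.5 q6 1.57 open 85.2 F [-0.5  0.2 -0. ] grip 0.0 t 0.1 | travel [-3.931 -4.084 -0.487] roll 0
```

{"name": "carry_out", "arguments": {
  "travel": [
    [0, 0, -0.5],
    [0, 0, -0.5]
  ],
  "roll": [0, 0]
}}

```text
t: 0.32
tcp_pos: [0.149, 0.5035, 0.2845]
eef_rot: [0.0, 0.143, 0.99, 0.001]
ft_force: [-0.1, 0.6, 0.6]
opening: 0.085
gripper_force: 0.0
```

{"name": "carry_out", "arguments": {
  "travel": [
    [-0.98, -1, 0],
    [-0.98, -1, 0],
    [-0.98, -1, 0],
    [-0.98, -1, 0]
  ],
  "roll": [0, 0, 0, 0]
}}

```text
t: 0.65
tcp_pos: [0.2155, 0.376, 0.2817]
eef_rot: [0.0, 0.144, 0.99, -0.0]
ft_force: [0.1, 1.2, 1.0]
opening: 0.0851
gripper_force: 0.0
```

{"name": "carry_out", "arguments": {
  "travel": [
    [-0.98, -1, 0],
    [-0.98, -1, 0],
    [-0.98, -1, 0],
    [-0.98, -1, 0]
  ],
  "roll": [0, 0, 0, 0]
}}

```text
t: 0.98
tcp_pos: [0.2811, 0.2525, 0.2817]
eef_rot: [0.001, 0.144, 0.99, -0.0]
ft_force: [0.3, 0.8, -0.1]
opening: 0.0856
gripper_force: 0.0
```

{"name": "carry_out", "arguments": {
  "travel": [
    [-0.98, -1, 0],
    [-0.98, -1, 0],
    [-0.98, -1, 0],
    [-0.98, -1, 0]
  ],
  "roll": [0, 0, 0, 0]
}}

```text
t: 1.32
tcp_pos: [0.3472, 0.1288, 0.2817]
eef_rot: [0.001, 0.145, 0.989, -0.0]
ft_force: [-0.4, 1.2, -1.0]
opening: 0.0856
gripper_force: 0.0
```

```bash
python3 -c "
from h import *
plan(415,10,150,32)"
```

```text
pos [347.2 128.8 281.7] yaw 73.4 q6 0.65 open 85.6 F [-0.4  1.2 -1. ] grip 0.0 t 1.3 | travel [-0.987 -0.944  1.319] roll 0.689
```

{"name": "carry_out", "arguments": {
  "travel": [
    [-0.98, -0.93, 0.6],
    [-0.98, -0.93, 0.6],
    [-0.98, -0.93, 0.6],
    [-0.98, -0.93, 0.6],
    [-0.98, -0.93, 0.6]
  ],
  "roll": [0.35, 0.35, 0.35, 0.35, 0.35]
}}

```text
t: 1.73
tcp_pos: [0.4143, 0.0122, 0.2195]
eef_rot: [-0.001, 0.323, 0.946, -0.001]
ft_force: [-1.0, 0.5, -0.4]
opening: 0.0854
gripper_force: 0.0
```

{"name": "carry_out", "arguments": {
  "travel": [
    [0, 0, 0.9],
    [0, 0, 0.9],
    [0, 0, 0.9],
    [0, 0, 0.9]
  ],
  "roll": [0.34, 0.34, 0.34, 0.34],
  "fingers": 0.75
}}

```text
t: 2.07
tcp_pos: [0.4113, 0.0154, 0.1292]
eef_rot: [-0.002, 0.486, 0.874, -0.001]
ft_force: [-0.3, -0.4, 0.5]
opening: 0.0637
gripper_force: 0.0
```

```bash
python3 -c "
from h import *
plan(415.6,10.3,40,32)
cv2.imwrite('pics/n1.png',cv2.resize(vision.camera('scene')[150:300,220:420,::-1],None,fx=4,fy=4))"
```

```text
pos [411.3  15.4 129.2] yaw 31.9 q6 1.05 open 63.7 F [-0.3 -0.4  0.5] grip 0.0 t 2.1 | travel [-0.068  0.013  0.892] roll -0.002
```

View pics/n1.png

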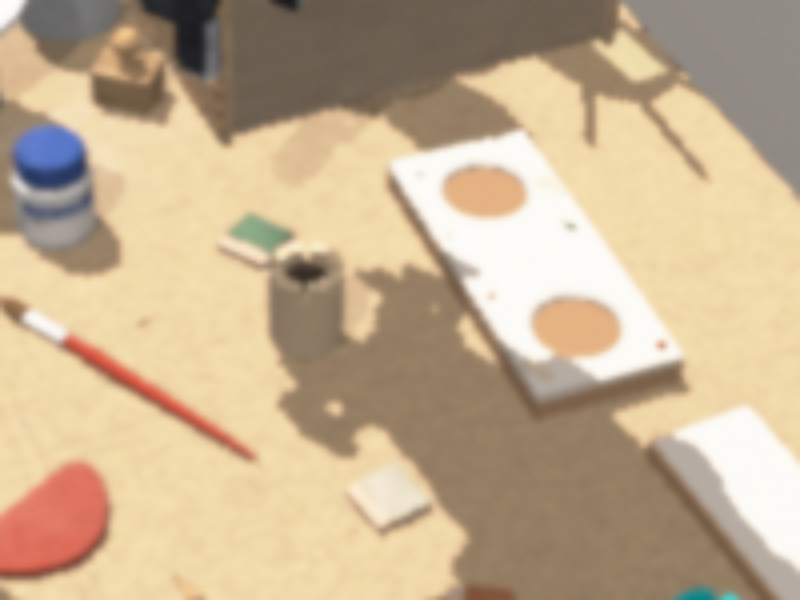

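The gripper hovers at crop (205,50), over the green tile at crop (258,240). The slab, props and cream tile are where the top view put them. I'll cross-check the tile from this view.

```bash
python3 -c "
from h import *
im=cv2.imread('pics/top0.png')
print('scene corners',ray('scene',[(274.4,211),(283,203.5),(286.2,216.5)],.0065).round(4)*1000)
S=cv2.cvtColor(cv2.imread('pics/scene0.png'),cv2.COLOR_BGR2HSV)
T=cv2.cvtColor(im,cv2.COLOR_BGR2HSV)
for n,I,b in(('top',T,(190,210,225,243)),('scene',S,(270,195,300,222))):
  print(n,'green half',rect(ray(n,blob((I[...,0]>30)&(I[...,0]<95)&(I[...,1]>35),b),.0065)))
for n,I,b in(('top',T,(358,218,390,248)),('scene',S,(325,290,352,315))):
  print(n,'rust half',rect(ray(n,blob((I[...,0]<13)&(I[...,1]>95 if n=='top' else I[...,1]>135),b),.0065)))
"
```

```text
scene corners [[394.9  12.6]
 [420.9  27.7]
 [410.9 -13.1]]
top green half (array([418.8,  13.9]), array([21.1, 29.2]), 32.4)
scene green half (array([418.6,  13.4]), array([19.2, 26.6]), 33.8)
top rust half (array([ 411.2, -264.6]), array([30.2, 22.1]), 59.9)
scene rust half (array([ 411., -266.]), array([23.7, 16.3]), 63.3)
```

{"name": "carry_out", "arguments": {
  "travel": [
    [-0.06, 0.01, 0.8],
    [-0.06, 0.01, 0.9],
    [-0.06, 0.01, 0.9],
    [-0.06, 0.01, 0.9]
  ],
  "roll": [0, 0, 0, 0]
}}

```text
t: 2.45
tcp_pos: [0.4165, 0.0109, 0.041]
eef_rot: [-0.001, 0.483, 0.876, -0.001]
ft_force: [0.8, 0.0, -0.8]
opening: 0.0637
gripper_force: 0.0
```

```bash
python3 -c "
from h import *
plan(415,10.5,2,32)"
```

```text
pos [416.5  10.9  41. ] yaw 32.3 q6 1.03 open 63.7 F [ 0.8  0.  -0.8] grip 0.0 t 2.5 | travel [ 0.004 -0.014  0.39 ] roll 0.005
```

{"name": "carry_out", "arguments": {
  "travel": [
    [0, -0.01, 0.2],
    [0, -0.01, 0.38],
    [0, -0.01, 0.38]
  ],
  "roll": [0, 0, 0]
}}

```text
t: 2.7
tcp_pos: [0.4169, 0.0104, 0.0038]
eef_rot: [-0.0, 0.483, 0.876, -0.0]
ft_force: [-1.0, -0.1, -0.0]
opening: 0.0641
gripper_force: 0.0
```

{"name": "carry_out", "arguments": {
  "travel": [
    [0, 0, 0],
    [0, 0, 0],
    [0, 0, 0],
    [0, 0, 0],
    [0, 0, 0]
  ],
  "roll": [0, 0, 0, 0, 0],
  "fingers": 0.1,
  "newtons": 25
}}

```text
t: 3.12
tcp_pos: [0.4178, 0.0105, 0.0059]
eef_rot: [0.001, 0.484, 0.875, 0.001]
ft_force: [-6.4, 1.2, 26.7]
opening: 0.0207
gripper_force: 27.8
```

```bash
python3 -c "
from h import *
plan(534.7,-69.2,120,-3)"
```

```text
pos [417.8  10.5   5.9] yaw 32.1 q6 1.03 open 20.7 F [-6.4  1.2 26.7] grip 27.8 t 3.1 | travel [-1.298  0.57  -1.138] roll 0.586
```

{"name": "carry_out", "arguments": {
  "travel": [
    [0, 0, 0],
    [0, 0, 0],
    [0, 0, 0],
    [0, 0, 0]
  ],
  "roll": [0, 0, 0, 0],
  "fingers": 0.75
}}

```text
t: 3.45
tcp_pos: [0.417, 0.0102, 0.004]
eef_rot: [0.001, 0.484, 0.875, 0.0]
ft_force: [0.1, 0.3, 0.2]
opening: 0.0642
gripper_force: 0.0
```

{"name": "carry_out", "arguments": {
  "travel": [
    [0, 0, -0.6],
    [0, 0, -1],
    [0, 0, -1],
    [0, 0, -1],
    [0, 0, -1]
  ],
  "roll": [0, 0, 0, 0, 0]
}}

```text
t: 3.87
tcp_pos: [0.4174, 0.0102, 0.1043]
eef_rot: [0.001, 0.484, 0.875, 0.001]
ft_force: [-0.3, 0.8, 0.4]
opening: 0.064
gripper_force: 0.0
```

```bash
python3 -c "
from h import *
plan(415,10.5,2,32)
cv2.imwrite('pics/n2.png',cv2.resize(vision.camera('scene')[150:250,230:330,::-1],None,fx=6,fy=6))"
```

```text
pos [417.4  10.2 104.3] yaw 32.1 q6 1.03 open 64.0 F [-0.3  0.8  0.4] grip 0.0 t 3.9 | travel [ 0.017 -0.021  1.023] roll 0.002
```

View pics/n2.png

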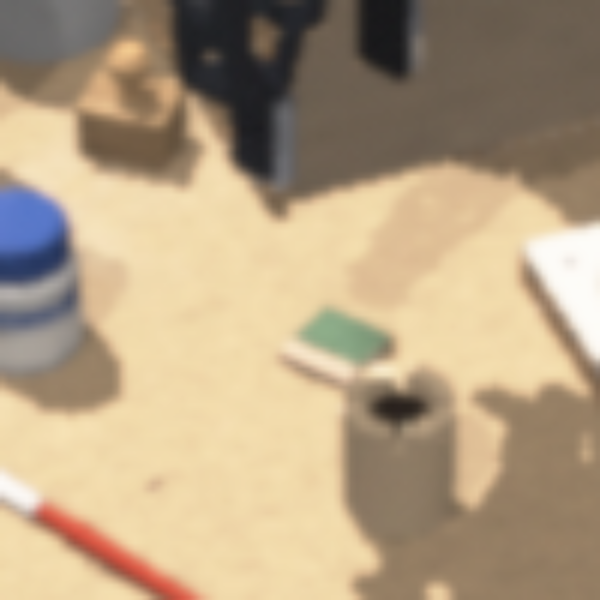

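The gripper is up and the green tile is still flat, with corners at crop (280,352), (325,305), (393,343) and (350,380). The fingers closed over its top. I'll re-measure and go lower.

```bash
python3 -c "
from h import *
for n,b in(('top',(190,205,235,243)),('scene',(270,190,302,222))):
  I=cv2.cvtColor(vision.camera(n)[:,:,::-1].copy(),cv2.COLOR_BGR2HSV)
  print(n,'green half',rect(ray(n,blob((I[...,0]>30)&(I[...,0]<95)&(I[...,1]>35),b),.0065)))
p=ray('scene',np.array([(280,348),(325,305),(393,343),(350,376)])/6+[230,150],.0065)*1000;print(p.round(1),p.mean(0))
plan(415,10.5,2,32)
"
```

```text
top green half (array([429.4,  12.8]), array([20.6, 15.1]), 37.9)
scene green half (array([425.9,  18.2]), array([18.9, 26.8]), 33.9)
[[402.9  19.6]
 [426.6  34.8]
 [440.5   6.2]
 [419.7  -3.8]] [422.42625505  14.19092073]
pos [415.7  10.2 102.3] yaw 32.1 q6 1.03 open 64.2 F [-0.6  0.6  0.5] grip 0.0 t 4.0 | travel [ 0.005 -0.002  1.003] roll 0.002
```

{"name": "carry_out", "arguments": {
  "travel": [
    [0, 0.08, 0.4],
    [0, 0.08, 0.8],
    [0, 0.08, 0.95],
    [0, 0.08, 1.0],
    [0, 0.08, 1.0]
  ],
  "roll": [0, 0, 0, 0, 0]
}}

```text
t: 4.43
tcp_pos: [0.4214, 0.0144, 0.0015]
eef_rot: [-0.002, 0.484, 0.875, -0.001]
ft_force: [0.6, -0.2, 0.3]
opening: 0.0641
gripper_force: 0.0
```

{"name": "carry_out", "arguments": {
  "travel": [
    [0, 0, 0.01],
    [0, 0, 0.015],
    [0, 0, 0.015],
    [0, 0, 0.015],
    [0, 0, 0.015]
  ],
  "roll": [0, 0, 0, 0, 0],
  "fingers": 0.1,
  "newtons": 25
}}

```text
t: 4.85
tcp_pos: [0.4242, 0.0144, 0.0029]
eef_rot: [0.001, 0.484, 0.875, 0.001]
ft_force: [-1.2, -0.3, 6.8]
opening: 0.0287
gripper_force: 24.8
```

```bash
python3 -c "
from h import *
plan(534.7,-69.2,120,-3)"
```

```text
pos [424.2  14.4   2.9] yaw 32.1 q6 1.04 open 28.7 F [-1.2 -0.3  6.8] grip 24.8 t 4.8 | travel [-1.297  0.494 -1.169] roll 0.585
```

{"name": "carry_out", "arguments": {
  "travel": [
    [0, 0, -0.2],
    [0, 0, -0.5],
    [0, 0, -0.8],
    [0, 0, -0.8]
  ],
  "roll": [0, 0, 0, 0]
}}

```text
t: 5.18
tcp_pos: [0.4263, 0.0145, 0.0868]
eef_rot: [0.003, 0.484, 0.875, 0.002]
ft_force: [0.9, -1.1, -0.1]
opening: 0.0288
gripper_force: 24.8
```

```bash
python3 -c "
from h import *
plan(534.7,-69.2,120,-3)
a=vision.camera('scene')[130:230,230:330,::-1]; b=vision.camera('top')[170:270,160:260,::-1]
cv2.imwrite('pics/n3.png',cv2.resize(np.hstack([a,b]),None,fx=4,fy=4))"
```

```text
pos [426.3  14.5  86.8] yaw 32.1 q6 1.04 open 28.8 F [ 0.9 -1.1 -0.1] grip 24.8 t 5.2 | travel [-1.287  0.476 -0.323] roll 0.585
```

View pics/n3.png

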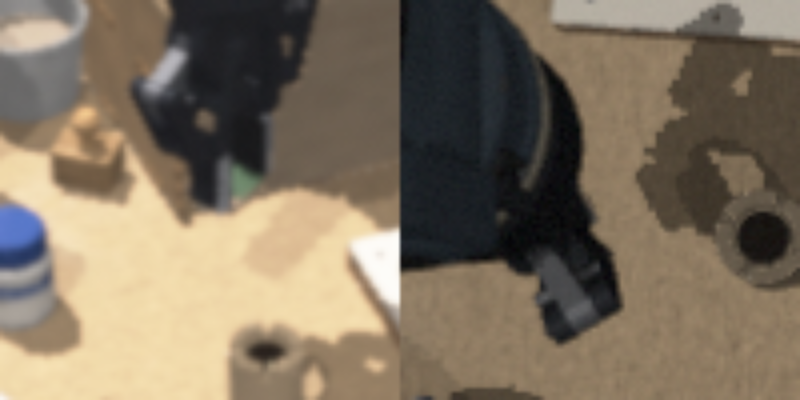

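The tile is held between the fingertips, at left crop (245,180), and nothing is left on the table.

{"name": "carry_out", "arguments": {
  "travel": [
    [-0.2, 0.08, -0.1],
    [-0.4, 0.16, -0.2],
    [-0.65, 0.24, -0.3],
    [-0.65, 0.24, -0.3]
  ],
  "roll": [0, 0, 0, 0]
}}

```text
t: 5.62
tcp_pos: [0.4822, -0.0299, 0.1127]
eef_rot: [0.002, 0.484, 0.875, 0.001]
ft_force: [1.0, -0.4, -0.8]
opening: 0.0286
gripper_force: 24.8
```

{"name": "carry_out", "arguments": {
  "travel": [
    [-0.2, 0.08, 0],
    [-0.4, 0.16, 0],
    [-0.6, 0.24, 0],
    [-0.64, 0.24, 0],
    [-0.64, 0.24, 0]
  ],
  "roll": [0.1, 0.2, 0.3, 0.4, 0.5]
}}

```text
t: 6.03
tcp_pos: [0.5327, -0.0701, 0.1103]
eef_rot: [-0.001, 0.696, 0.718, -0.001]
ft_force: [-0.8, 0.6, -0.9]
opening: 0.0289
gripper_force: 24.8
```

{"name": "carry_out", "arguments": {
  "travel": [
    [0, 0, 0.3],
    [0, 0, 0.4],
    [0, 0, 0.4]
  ],
  "roll": [0.08, 0.085, 0.085]
}}

```text
t: 6.28
tcp_pos: [0.5296, -0.0688, 0.0685]
eef_rot: [-0.003, 0.725, 0.689, -0.002]
ft_force: [-0.4, -0.3, 0.0]
opening: 0.0285
gripper_force: 24.9
```

```bash
python3 -c "
from h import *
plan(535.2,-69.2,22,-3)"
```

```text
pos [529.6 -68.8  68.5] yaw -2.9 q6 1.49 open 28.5 F [-0.4 -0.3  0. ] grip 24.9 t 6.3 | travel [-0.001  0.059  0.465] roll 0.002
```

{"name": "carry_out", "arguments": {
  "travel": [
    [0, 0.04, 0.2],
    [0, 0.04, 0.35],
    [0, 0.04, 0.38],
    [0, 0.04, 0.38]
  ],
  "roll": [0, 0, 0, 0]
}}

```text
t: 6.62
tcp_pos: [0.5355, -0.0693, 0.0333]
eef_rot: [-0.001, 0.725, 0.689, -0.001]
ft_force: [-1.1, 0.4, -0.7]
opening: 0.0287
gripper_force: 24.9
```

```bash
python3 -c "
from h import *
plan(535.2,-69.2,22,-3)
a=vision.camera('scene')[150:260,300:430,::-1]
cv2.imwrite('pics/n4.png',cv2.resize(a,None,fx=5,fy=5))"
```

```text
pos [535.5 -69.3  33.3] yaw -2.9 q6 1.49 open 28.7 F [-1.1  0.4 -0.7] grip 24.9 t 6.6 | travel [ 0.    -0.002  0.113] roll 0.002
```

View pics/n4.png

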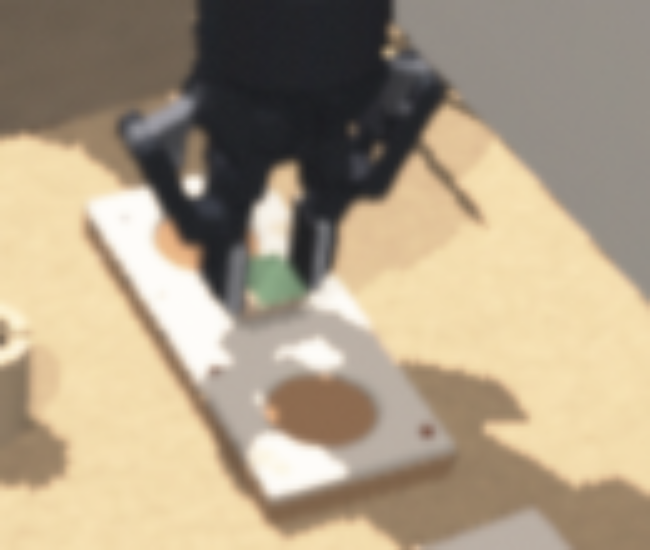

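The tile is held flat between the fingers at crop (272,285), midway between the sockets.

{"name": "carry_out", "arguments": {
  "travel": [
    [0, 0, 0.05],
    [0, 0, 0.1],
    [0, 0, 0.12],
    [0, 0, 0.12]
  ],
  "roll": [0, 0, 0, 0]
}}

```text
t: 7.0
tcp_pos: [0.5363, -0.0695, 0.0216]
eef_rot: [-0.0, 0.725, 0.688, -0.0]
ft_force: [-0.1, -0.5, -0.9]
opening: 0.0286
gripper_force: 24.9
```

{"name": "carry_out", "arguments": {
  "travel": [
    [0, 0, 0],
    [0, 0, 0],
    [0, 0, 0]
  ],
  "roll": [0, 0, 0],
  "fingers": 0.65
}}

```text
t: 7.25
tcp_pos: [0.5367, -0.0696, 0.022]
eef_rot: [0.0, 0.725, 0.688, 0.0]
ft_force: [0.3, 0.2, 0.1]
opening: 0.0551
gripper_force: 0.0
```

{"name": "carry_out", "arguments": {
  "travel": [
    [0, 0, -0.3],
    [0, 0, -0.7],
    [0, 0, -1],
    [0, 0, -1]
  ],
  "roll": [0, 0, 0, 0]
}}

```text
t: 7.58
tcp_pos: [0.5398, -0.07, 0.128]
eef_rot: [0.004, 0.725, 0.688, 0.003]
ft_force: [1.6, -0.5, -0.9]
opening: 0.0557
gripper_force: 0.0
```

```bash
python3 -c "
from h import *
plan(411,-64,120,-3)"
```

```text
pos [539.8 -70.  128. ] yaw -3.0 q6 1.49 open 55.7 F [ 1.6 -0.5 -0.9] grip 0.0 t 7.6 | travel [-0.007 -1.29   0.068] roll 0.0
```

{"name": "carry_out", "arguments": {
  "travel": [
    [0, -0.4, 0],
    [0, -0.8, 0],
    [0, -1, 0],
    [0, -1, 0]
  ],
  "roll": [0, 0, 0, 0],
  "fingers": 0.72
}}

```text
t: 7.92
tcp_pos: [0.4319, -0.0639, 0.1216]
eef_rot: [-0.001, 0.725, 0.688, -0.001]
ft_force: [0.3, -0.5, 0.0]
opening: 0.0616
gripper_force: 0.0
```

{"name": "carry_out", "arguments": {
  "travel": [
    [0, -0.26, 0],
    [0, -0.26, 0.2],
    [0, -0.26, 0.3],
    [0, -0.26, 0.3]
  ],
  "roll": [0, 0, 0, 0]
}}

```text
t: 8.25
tcp_pos: [0.4101, -0.0629, 0.0906]
eef_rot: [-0.001, 0.725, 0.688, -0.001]
ft_force: [0.0, 0.6, 0.5]
opening: 0.0614
gripper_force: 0.0
```

```bash
python3 -c "
from h import *
plan(411,-64.5,16,-3)
I=cv2.cvtColor(vision.camera('top')[:,:,::-1].copy(),cv2.COLOR_BGR2HSV)
print('green half',rect(ray('top',blob((I[...,0]>30)&(I[...,0]<95)&(I[...,1]>35),(235,135,280,180)),.0245)))"
```

```text
pos [410.1 -62.9  90.6] yaw -3.0 q6 1.47 open 61.4 F [0.  0.6 0.5] grip 0.0 t 8.2 | travel [-0.016  0.011  0.746] roll 0.0
green half (array([498.7, -41.4]), array([0., 0.]), 0.0)
```

{"name": "carry_out", "arguments": {
  "travel": [
    [-0.015, 0.01, 0.3],
    [-0.015, 0.01, 0.6],
    [-0.015, 0.01, 0.74],
    [-0.015, 0.01, 0.74]
  ],
  "roll": [0, 0, 0, 0]
}}

```text
t: 8.63
tcp_pos: [0.4107, -0.0644, 0.016]
eef_rot: [-0.001, 0.725, 0.688, -0.001]
ft_force: [-0.7, -0.3, -0.5]
opening: 0.0616
gripper_force: 0.0
```

{"name": "carry_out", "arguments": {
  "travel": [
    [0, 0, 0],
    [0, 0, 0],
    [0, 0, 0],
    [0, 0, 0],
    [0, 0, 0]
  ],
  "roll": [0, 0, 0, 0, 0],
  "fingers": 0.1,
  "newtons": 40
}}

```text
t: 9.05
tcp_pos: [0.4129, -0.0647, 0.0191]
eef_rot: [0.001, 0.725, 0.688, 0.001]
ft_force: [-0.5, 0.4, 7.4]
opening: 0.0371
gripper_force: 40.7
```

{"name": "carry_out", "arguments": {
  "travel": [
    [0, 0, -0.1],
    [0, 0, -0.3],
    [0, 0, -0.5],
    [0, 0, -0.5]
  ],
  "roll": [0, 0, 0, 0]
}}

```text
t: 9.38
tcp_pos: [0.4138, -0.0649, 0.0712]
eef_rot: [0.002, 0.725, 0.688, 0.002]
ft_force: [1.4, -0.2, -1.0]
opening: 0.0369
gripper_force: 40.4
```

```bash
python3 -c "
from h import *
plan(538.3,-13.2,66,-3)"
```

```text
pos [413.8 -64.9  71.2] yaw -3.0 q6 1.47 open 36.9 F [ 1.4 -0.2 -1. ] grip 40.4 t 9.4 | travel [0.581 1.216 0.058] roll 0.0
```

{"name": "carry_out", "arguments": {
  "travel": [
    [0.15, 0.3, 0],
    [0.3, 0.6, 0],
    [0.4, 0.85, 0],
    [0.4, 0.85, 0]
  ],
  "roll": [0, 0, 0, 0]
}}

```text
t: 9.72
tcp_pos: [0.504, -0.0277, 0.0682]
eef_rot: [0.002, 0.725, 0.689, 0.002]
ft_force: [1.5, 0.3, -1.6]
opening: 0.0373
gripper_force: 40.6
```

{"name": "carry_out", "arguments": {
  "travel": [
    [0.1, 0.2, 0],
    [0.18, 0.36, 0.05],
    [0.18, 0.36, 0.15],
    [0.18, 0.36, 0.2],
    [0.18, 0.36, 0.2]
  ],
  "roll": [0, 0, 0, 0, 0]
}}

```text
t: 10.13
tcp_pos: [0.5334, -0.013, 0.0462]
eef_rot: [-0.001, 0.725, 0.688, -0.001]
ft_force: [-0.7, -0.5, -0.9]
opening: 0.0372
gripper_force: 40.6
```

```bash
python3 -c "
from h import *
plan(538.3,-13.2,32,-3)
a=vision.camera('scene')[150:260,300:430,::-1]
cv2.imwrite('pics/n5.png',cv2.resize(a,None,fx=5,fy=5))"
```

```text
pos [533.4 -13.   46.2] yaw -3.0 q6 1.6 open 37.2 F [-0.7 -0.5 -0.9] grip 40.6 t 10.1 | travel [0.001 0.049 0.142] roll 0.0
```

View pics/n5.png

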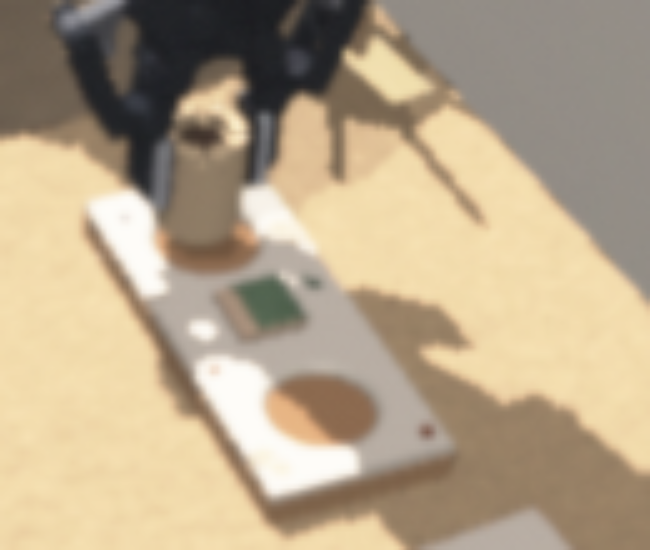

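The prop is upright above the far socket at crop (205,240). The green tile lies flat, glaze up, at (262,305), in the middle of the slab.

{"name": "carry_out", "arguments": {
  "travel": [
    [0, 0.045, 0],
    [0, 0.045, 0.06],
    [0, 0.045, 0.11],
    [0, 0.045, 0.13]
  ],
  "roll": [0, 0, 0, 0]
}}

```text
t: 10.52
tcp_pos: [0.5395, -0.0133, 0.0342]
eef_rot: [-0.0, 0.725, 0.688, -0.0]
ft_force: [0.3, -0.2, -1.5]
opening: 0.0367
gripper_force: 40.6
```

{"name": "carry_out", "arguments": {
  "travel": [
    [0, 0, 0.01],
    [0, 0, 0.02],
    [0, 0, 0.02]
  ],
  "roll": [0, 0, 0]
}}

```text
t: 10.77
tcp_pos: [0.5398, -0.0132, 0.0326]
eef_rot: [-0.0, 0.725, 0.688, -0.0]
ft_force: [-1.2, 1.0, -0.7]
opening: 0.0372
gripper_force: 40.6
```

```bash
python3 -c "
from h import *
plan(538.3,-13.2,32,-3)"
```

```text
pos [539.8 -13.2  32.6] yaw -3.0 q6 1.6 open 37.2 F [-1.2  1.  -0.7] grip 40.6 t 10.8 | travel [-0.001 -0.015  0.006] roll 0.0
```

{"name": "carry_out", "arguments": {
  "travel": [
    [0, -0.015, 0.01],
    [0, -0.015, 0.02],
    [0, -0.015, 0.03],
    [0, -0.015, 0.03]
  ],
  "roll": [0, 0, 0, 0]
}}

```text
t: 11.1
tcp_pos: [0.5392, -0.0131, 0.032]
eef_rot: [0.001, 0.725, 0.688, 0.001]
ft_force: [-5.6, -0.1, 22.0]
opening: 0.0372
gripper_force: 42.8
```

{"name": "carry_out", "arguments": {
  "travel": [
    [0, 0, -0.02],
    [0, 0, -0.02],
    [0, 0, -0.02],
    [0, 0, -0.02]
  ],
  "roll": [0, 0, 0, 0],
  "fingers": 0.72
}}

```text
t: 11.43
tcp_pos: [0.5384, -0.0131, 0.0317]
eef_rot: [-0.0, 0.725, 0.688, -0.0]
ft_force: [0.1, -0.6, -0.4]
opening: 0.0616
gripper_force: 0.0
```

{"name": "carry_out", "arguments": {
  "travel": [
    [0, 0, -0.3],
    [0, 0, -0.6],
    [0, 0, -1],
    [0, 0, -1]
  ],
  "roll": [0, 0, 0, 0]
}}

```text
t: 11.77
tcp_pos: [0.5416, -0.0131, 0.138]
eef_rot: [0.003, 0.725, 0.688, 0.003]
ft_force: [1.3, -0.6, -0.5]
opening: 0.0615
gripper_force: 0.0
```

```bash
python3 -c "
from h import *
plan(393,-357,120,-3)"
```

```text
pos [541.6 -13.1 138. ] yaw -3.0 q6 1.6 open 61.5 F [ 1.3 -0.6 -0.5] grip 0.0 t 11.8 | travel [-3.511 -1.307  0.169] roll 0.0
```

{"name": "carry_out", "arguments": {
  "travel": [
    [-0.4, -0.15, 0],
    [-0.8, -0.3, 0],
    [-1, -0.37, 0]
  ],
  "roll": [0, 0, 0]
}}

```text
t: 12.02
tcp_pos: [0.4948, -0.1129, 0.1316]
eef_rot: [0.0, 0.725, 0.689, -0.001]
ft_force: [0.4, -0.4, -0.2]
opening: 0.0613
gripper_force: 0.0
```

{"name": "carry_out", "arguments": {
  "travel": [
    [-0.4, -0.15, 0],
    [-0.8, -0.3, 0],
    [-1, -0.37, 0]
  ],
  "roll": [0, 0, 0]
}}

```text
t: 12.27
tcp_pos: [0.4524, -0.2116, 0.1315]
eef_rot: [0.0, 0.726, 0.688, -0.001]
ft_force: [0.6, -0.1, 0.1]
opening: 0.0616
gripper_force: 0.0
```

{"name": "carry_out", "arguments": {
  "travel": [
    [-0.4, -0.15, 0],
    [-0.8, -0.3, 0],
    [-1, -0.37, 0]
  ],
  "roll": [0, 0, 0]
}}

```text
t: 12.52
tcp_pos: [0.4104, -0.3098, 0.1316]
eef_rot: [0.0, 0.726, 0.688, -0.0]
ft_force: [0.5, -0.2, 0.6]
opening: 0.0615
gripper_force: 0.0
```

{"name": "carry_out", "arguments": {
  "travel": [
    [-0.3, -0.1, 0],
    [-0.5, -0.18, 0],
    [-0.5, -0.18, 0.2],
    [-0.5, -0.18, 0.4]
  ],
  "roll": [0, 0, 0, 0]
}}

```text
t: 12.85
tcp_pos: [0.3913, -0.3579, 0.0918]
eef_rot: [0.001, 0.726, 0.687, 0.0]
ft_force: [-0.1, -0.5, -1.3]
opening: 0.0614
gripper_force: 0.0
```

```bash
python3 -c "
from h import *
plan(393.3,-356.5,16,-3)
T=vision.camera('top')[:,:,::-1]; a=T[120:200,180:330]
V=cv2.cvtColor(T.copy(),cv2.COLOR_BGR2HSV)[...,2]
print('bore a',rect(ray('top',blob(V<60,(205,135,242,172)),.063)))
cv2.imwrite('pics/n6.png',cv2.resize(a,None,fx=5,fy=5))"
```

```text
pos [ 391.3 -357.9   91.8] yaw -3.1 q6 0.88 open 61.4 F [-0.1 -0.5 -1.3] grip 0.0 t 12.8 | travel [0.016 0.018 0.758] roll -0.002
bore a (array([538.3, -11.7]), array([19. , 20.2]), 1.4)
```

View pics/n6.png

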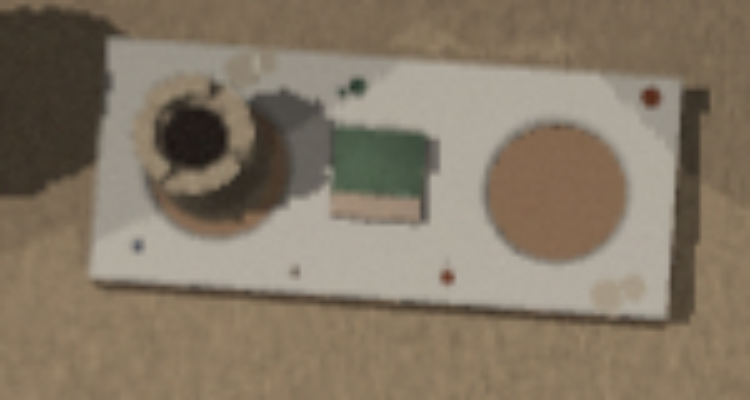

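Prop A stands in the left socket, with its bore at crop (193,135), which matches the seated height. The green tile is centred at (380,173). On to prop B.

{"name": "carry_out", "arguments": {
  "travel": [
    [0.01, 0.01, 0.3],
    [0.015, 0.015, 0.6],
    [0.015, 0.015, 0.75],
    [0.015, 0.015, 0.75]
  ],
  "roll": [0, 0, 0, 0]
}}

```text
t: 13.23
tcp_pos: [0.3912, -0.3526, 0.0139]
eef_rot: [-0.003, 0.725, 0.689, -0.0]
ft_force: [0.3, 0.9, 1.3]
opening: 0.0615
gripper_force: 0.0
```

{"name": "carry_out", "arguments": {
  "travel": [
    [0, 0, 0],
    [0, 0, 0],
    [0, 0, 0],
    [0, 0, 0],
    [0, 0, 0]
  ],
  "roll": [0, 0, 0, 0, 0],
  "fingers": 0.1,
  "newtons": 40
}}

```text
t: 13.65
tcp_pos: [0.3937, -0.3551, 0.0182]
eef_rot: [0.001, 0.725, 0.688, 0.0]
ft_force: [-0.1, -0.2, 6.8]
opening: 0.037
gripper_force: 40.8
```

{"name": "carry_out", "arguments": {
  "travel": [
    [0, 0, -0.1],
    [0, 0, -0.4],
    [0, 0, -0.8],
    [0, 0, -0.8]
  ],
  "roll": [0, 0, 0, 0]
}}

```text
t: 13.98
tcp_pos: [0.3954, -0.3567, 0.1038]
eef_rot: [0.005, 0.725, 0.688, 0.0]
ft_force: [0.7, -1.5, -1.0]
opening: 0.0372
gripper_force: 40.5
```

```bash
python3 -c "
from h import *
plan(532.6,-125.2,100,-3)"
```

```text
pos [ 395.4 -356.7  103.8] yaw -3.0 q6 0.89 open 37.2 F [ 0.7 -1.5 -1. ] grip 40.5 t 14.0 | travel [2.384 1.249 0.033] roll 0.0
```

{"name": "carry_out", "arguments": {
  "travel": [
    [0.3, 0.16, 0],
    [0.6, 0.32, 0],
    [0.8, 0.42, 0],
    [0.8, 0.42, 0]
  ],
  "roll": [0, 0, 0, 0]
}}

```text
t: 14.32
tcp_pos: [0.4406, -0.2739, 0.0977]
eef_rot: [0.0, 0.724, 0.689, 0.001]
ft_force: [0.1, 0.7, -0.5]
opening: 0.0372
gripper_force: 40.4
```

{"name": "carry_out", "arguments": {
  "travel": [
    [0.3, 0.16, 0],
    [0.6, 0.32, 0],
    [0.8, 0.42, 0],
    [0.8, 0.42, 0]
  ],
  "roll": [0, 0, 0, 0]
}}

```text
t: 14.65
tcp_pos: [0.4869, -0.1965, 0.0975]
eef_rot: [0.0, 0.724, 0.689, 0.001]
ft_force: [0.0, -0.4, -1.0]
opening: 0.037
gripper_force: 40.4
```

{"name": "carry_out", "arguments": {
  "travel": [
    [0.3, 0.15, 0],
    [0.6, 0.3, 0],
    [0.76, 0.4, 0.1],
    [0.76, 0.4, 0.3],
    [0.76, 0.4, 0.4]
  ],
  "roll": [0, 0, 0, 0, 0]
}}

```text
t: 15.07
tcp_pos: [0.529, -0.1248, 0.0559]
eef_rot: [-0.0, 0.725, 0.689, -0.0]
ft_force: [-0.3, -0.1, -0.9]
opening: 0.0367
gripper_force: 40.5
```

{"name": "carry_out", "arguments": {
  "travel": [
    [0, 0, 0],
    [0, 0, 0]
  ],
  "roll": [0, 0]
}}

```text
t: 15.23
tcp_pos: [0.5282, -0.1259, 0.0567]
eef_rot: [-0.001, 0.726, 0.688, -0.001]
ft_force: [1.2, -0.3, -0.7]
opening: 0.0371
gripper_force: 40.5
```

```bash
python3 -c "
from h import *
plan(532.6,-125.2,32,-3)"
```

```text
pos [ 528.2 -125.9   56.7] yaw -3.0 q6 1.39 open 37.1 F [ 1.2 -0.3 -0.7] grip 40.5 t 15.2 | travel [0.01  0.044 0.247] roll -0.001
```

{"name": "carry_out", "arguments": {
  "travel": [
    [0, 0.04, 0],
    [0.005, 0.04, 0.1],
    [0.005, 0.04, 0.2],
    [0.005, 0.04, 0.23],
    [0.005, 0.04, 0.23]
  ],
  "roll": [0, 0, 0, 0, 0]
}}

```text
t: 15.65
tcp_pos: [0.532, -0.1249, 0.0325]
eef_rot: [-0.001, 0.725, 0.688, -0.001]
ft_force: [0.0, 0.3, -0.9]
opening: 0.037
gripper_force: 40.5
```

{"name": "carry_out", "arguments": {
  "travel": [
    [0, 0, 0.01],
    [0, 0, 0.02],
    [0, 0, 0.03],
    [0, 0, 0.04],
    [0, 0, 0.04]
  ],
  "roll": [0, 0, 0, 0, 0]
}}

```text
t: 16.07
tcp_pos: [0.5333, -0.125, 0.0311]
eef_rot: [0.001, 0.725, 0.688, 0.0]
ft_force: [-3.7, 0.8, 12.4]
opening: 0.0374
gripper_force: 41.6
```

{"name": "carry_out", "arguments": {
  "travel": [
    [0, 0, -0.02],
    [0, 0, -0.02],
    [0, 0, -0.02],
    [0, 0, -0.02]
  ],
  "roll": [0, 0, 0, 0],
  "fingers": 0.72
}}

```text
t: 16.4
tcp_pos: [0.5332, -0.125, 0.0318]
eef_rot: [0.0, 0.725, 0.688, -0.0]
ft_force: [0.9, -0.0, -0.1]
opening: 0.0614
gripper_force: 0.0
```

{"name": "carry_out", "arguments": {
  "travel": [
    [0, 0, -0.3],
    [0, 0, -0.6],
    [0, 0, -0.9],
    [0, 0, -0.9]
  ],
  "roll": [0, 0, 0, 0]
}}

```text
t: 16.73
tcp_pos: [0.5359, -0.1256, 0.1271]
eef_rot: [0.003, 0.725, 0.688, 0.002]
ft_force: [1.4, -0.5, -0.3]
opening: 0.0613
gripper_force: 0.0
```

{"name": "carry_out", "arguments": {
  "travel": [
    [-0.4, 0.07, 0],
    [-0.75, 0.14, 0],
    [-0.75, 0.14, 0]
  ],
  "roll": [0, 0, 0],
  "fingers": 0.88
}}

```text
t: 16.98
tcp_pos: [0.5444, -0.2053, 0.1217]
eef_rot: [0.002, 0.726, 0.687, -0.0]
ft_force: [-0.5, 0.1, -0.3]
opening: 0.0753
gripper_force: 0.0
```

{"name": "carry_out", "arguments": {
  "travel": [
    [-0.4, 0.07, 0],
    [-0.75, 0.14, 0],
    [-0.75, 0.14, 0],
    [-0.75, 0.14, 0]
  ],
  "roll": [0, 0, 0, 0]
}}

```text
t: 17.32
tcp_pos: [0.553, -0.2779, 0.1208]
eef_rot: [-0.0, 0.726, 0.687, -0.0]
ft_force: [0.9, -0.1, -0.3]
opening: 0.0751
gripper_force: 0.0
```

```bash
python3 -c "
from h import *
plan(560.8,-281.2,60,1.2)
T=vision.camera('top')[:,:,::-1].copy(); hsv=cv2.cvtColor(T,cv2.COLOR_BGR2HSV);V=hsv[...,2]
print('bores',rect(ray('top',blob(V<60,(205,135,242,172)),.063)),rect(ray('top',blob(V<60,(275,135,312,178)),.063)))
I=cv2.imread('pics/top0.png');g=cv2.cvtColor(I,cv2.COLOR_BGR2GRAY);print(g[115:175,385]);print(g[144,330:345],g[144,424:440])
"
```

```text
pos [ 553.  -277.9  120.8] yaw -3.1 q6 1.16 open 75.1 F [ 0.9 -0.1 -0.3] grip 0.0 t 17.3 | travel [-0.029  0.08   0.608] roll -0.072Traceback (most recent call last):
  File "<string>", line 5, in <module>
    print('bores',rect(ray('top',blob(V<60,(205,135,242,172)),.063)),rect(ray('top',blob(V<60,(275,135,312,178)),.063)))
                                                                                    ~~~~^^^^^^^^^^^^^^^^^^^^^^^^
  File "h.py", line 16, in blob
    c=max(cv2.findContours(m,cv2.RETR_EXTERNAL,cv2.CHAIN_APPROX_NONE)[0],key=cv2.contourArea)
ValueError: max() iterable argument is empty
```

{"name": "carry_out", "arguments": {
  "travel": [
    [-0.025, 0.08, 0.3],
    [-0.025, 0.08, 0.6],
    [-0.025, 0.08, 0.6],
    [-0.025, 0.08, 0.6]
  ],
  "roll": [-0.07, -0.07, -0.07, -0.07]
}}

```text
t: 17.7
tcp_pos: [0.5598, -0.2774, 0.0607]
eef_rot: [-0.002, 0.699, 0.715, -0.001]
ft_force: [-0.4, 0.3, 0.6]
opening: 0.0749
gripper_force: 0.0
```

```bash
python3 -c "
from h import *
plan(560.8,-281.2,-2,1.2)
I=cv2.imread('pics/top0.png');g=cv2.cvtColor(I,cv2.COLOR_BGR2GRAY);print(g[120:170,385].tolist());print(g[144,330:345],g[144,424:440])
print(ray('top',[(385,126),(385,162)],.012),ray('top',[(338.5,144),(431.5,144)],.012))
T=vision.camera('scene')[:,:,::-1]
cv2.imwrite('pics/n7.png',cv2.resize(T[170:330,320:470],None,fx=3.75,fy=3.75))
"
```

```text
pos [ 559.8 -277.4   60.7] yaw 1.2 q6 1.09 open 74.9 F [-0.4  0.3  0.6] grip 0.0 t 17.7 | travel [-0.039  0.012  0.627] roll 0.001
[99, 100, 99, 101, 98, 92, 87, 106, 134, 146, 143, 144, 144, 145, 146, 144, 144, 145, 146, 145, 144, 144, 145, 145, 145, 145, 145, 145, 146, 146, 145, 146, 147, 149, 146, 147, 147, 146, 143, 147, 131, 88, 60, 76, 104, 99, 103, 101, 102, 102]
[106 101 102 109 106  88  90  88  57 113 146 145 145 144 146] [144 143 144 146 145 140 102  67  95 104 102 103  99 102 102 103]
[[ 0.59036366 -0.28161386]
 [ 0.5294958  -0.28221495]] [[ 0.55824641 -0.20406865]
 [ 0.56143601 -0.35992551]]
```

View pics/n7.png

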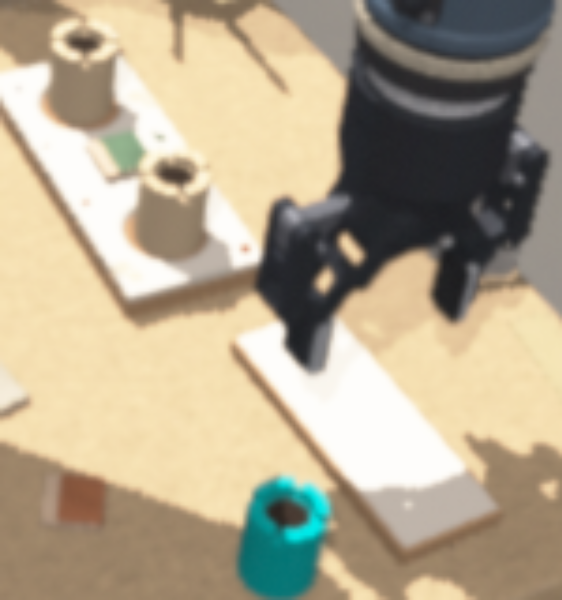

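Both props stand upright in their sockets at crop (85,80) and (173,210), with the green tile between them at (120,152). The gripper is centred across the bat's width. Going down to grip the bat.

{"name": "carry_out", "arguments": {
  "travel": [
    [-0.03, 0, 0.3],
    [-0.045, 0, 0.5],
    [-0.045, 0, 0.6],
    [-0.045, 0, 0.63],
    [-0.045, 0, 0.63]
  ],
  "roll": [0, 0, 0, 0, 0]
}}

```text
t: 18.17
tcp_pos: [0.5615, -0.2835, -0.0004]
eef_rot: [0.0, 0.7, 0.715, 0.0]
ft_force: [0.1, 0.3, 0.1]
opening: 0.0753
gripper_force: 0.0
```

{"name": "carry_out", "arguments": {
  "travel": [
    [0, 0, 0],
    [0, 0, 0],
    [0, 0, 0],
    [0, 0, 0],
    [0, 0, 0]
  ],
  "roll": [0, 0, 0, 0, 0],
  "fingers": 0.4,
  "newtons": 60
}}

```text
t: 18.58
tcp_pos: [0.5623, -0.284, 0.001]
eef_rot: [0.001, 0.7, 0.715, 0.0]
ft_force: [-0.3, 1.3, 5.1]
opening: 0.0579
gripper_force: 64.1
```

```bash
python3 -c "
from h import *
plan(560,-282,100,1.2)"
```

```text
pos [ 562.3 -284.     1. ] yaw 1.2 q6 1.08 open 57.9 F [-0.3  1.3  5.1] grip 64.1 t 18.6 | travel [ 0.019 -0.02  -0.99 ] roll 0.0
```

{"name": "carry_out", "arguments": {
  "travel": [
    [0, 0, -0.1],
    [0, 0, -0.3],
    [0, 0, -0.6],
    [0, 0, -0.9],
    [0, 0, -1]
  ],
  "roll": [0, 0, 0, 0, 0]
}}

```text
t: 19.0
tcp_pos: [0.5632, -0.2846, 0.1046]
eef_rot: [0.003, 0.7, 0.715, 0.001]
ft_force: [1.2, -0.9, -1.9]
opening: 0.0583
gripper_force: 65.2
```

{"name": "carry_out", "arguments": {
  "travel": [
    [0, 0, -0.15],
    [0, 0, -0.2],
    [0, 0, -0.2],
    [0, 0, -0.2]
  ],
  "roll": [0.03, 0.07, 0.07, 0.07]
}}

```text
t: 19.33
tcp_pos: [0.5613, -0.2836, 0.1192]
eef_rot: [0.0, 0.725, 0.689, 0.0]
ft_force: [0.1, 0.2, -3.1]
opening: 0.0579
gripper_force: 65.1
```

```bash
python3 -c "
from h import *
plan(535.2,-71,110,-3)
T=vision.camera('scene')[:,:,::-1]
cv2.imwrite('pics/n8.png',cv2.resize(T[120:300,320:500],None,fx=3,fy=3))"
```

```text
pos [ 561.3 -283.6  119.2] yaw -2.9 q6 1.15 open 57.9 F [ 0.1  0.2 -3.1] grip 65.1 t 19.3 | travel [ 2.11  -0.369  0.091] roll 0.001
```

View pics/n8.png

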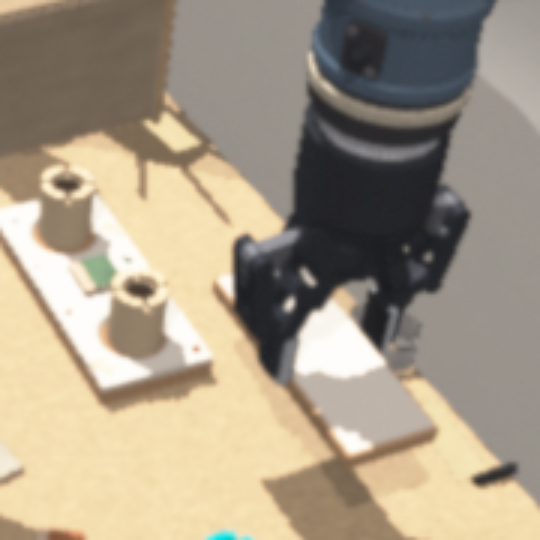

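The bat is clear of the table, hanging about level and parallel to the slab.

{"name": "carry_out", "arguments": {
  "travel": [
    [0.2, -0.03, 0],
    [0.4, -0.07, 0],
    [0.6, -0.1, 0],
    [0.7, -0.12, 0],
    [0.7, -0.12, 0]
  ],
  "roll": [0, 0, 0, 0, 0]
}}

```text
t: 19.8
tcp_pos: [0.5521, -0.2111, 0.1182]
eef_rot: [-0.001, 0.724, 0.689, -0.0]
ft_force: [-0.5, 0.4, -2.4]
opening: 0.0579
gripper_force: 65.1
```

{"name": "carry_out", "arguments": {
  "travel": [
    [0.2, -0.03, 0],
    [0.4, -0.07, 0],
    [0.6, -0.1, 0],
    [0.7, -0.12, 0],
    [0.7, -0.12, 0]
  ],
  "roll": [0, 0, 0, 0, 0]
}}

```text
t: 20.22
tcp_pos: [0.5443, -0.1414, 0.1186]
eef_rot: [-0.0, 0.725, 0.689, -0.0]
ft_force: [1.4, -0.1, -1.6]
opening: 0.058
gripper_force: 65.1
```

{"name": "carry_out", "arguments": {
  "travel": [
    [0.2, -0.03, 0],
    [0.4, -0.07, 0],
    [0.6, -0.1, 0],
    [0.7, -0.12, 0],
    [0.7, -0.12, 0]
  ],
  "roll": [0, 0, 0, 0, 0]
}}

```text
t: 20.63
tcp_pos: [0.5363, -0.0712, 0.1188]
eef_rot: [0.0, 0.725, 0.689, -0.0]
ft_force: [-0.2, -0.2, -1.1]
opening: 0.0578
gripper_force: 65.1
```

{"name": "carry_out", "arguments": {
  "travel": [
    [0, 0, 0.1],
    [0, 0, 0.2],
    [0, 0, 0.3],
    [0, 0, 0.3]
  ],
  "roll": [0, 0, 0, 0]
}}

```text
t: 20.97
tcp_pos: [0.5347, -0.0727, 0.086]
eef_rot: [-0.001, 0.726, 0.688, -0.001]
ft_force: [-0.5, 0.4, -3.1]
opening: 0.0576
gripper_force: 65.1
```

```bash
python3 -c "
from h import *
plan(535.2,-71,64,-3)
T=vision.camera('top')[:,:,::-1]
hsv=cv2.cvtColor(T.copy(),cv2.COLOR_BGR2HSV)
a=T[100:210,170:340];b=vision.camera('scene')[140:270,300:440,::-1]
cv2.imwrite('pics/n9.png',np.vstack([cv2.resize(a,(440,284)),cv2.resize(b,(440,316))]))"
```

```text
pos [534.7 -72.7  86. ] yaw -3.0 q6 1.49 open 57.6 F [-0.5  0.4 -3.1] grip 65.1 t 21.0 | travel [0.017 0.005 0.22 ] roll -0.001
```

View pics/n9.png

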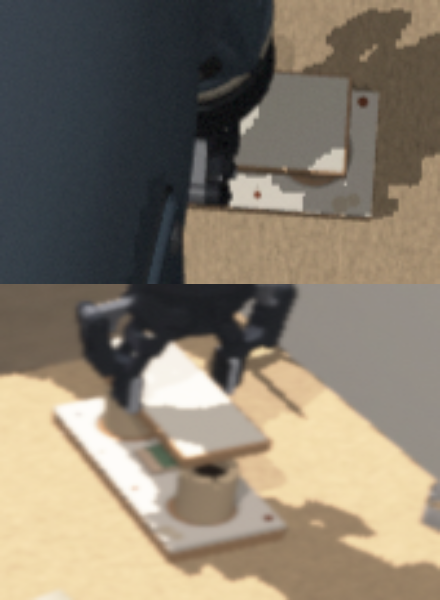

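The bat is held above the props, aligned with the slab, and its right end is at top-crop x≈348. I'll check that end numerically, then lower it.

```bash
python3 -c "
from h import *
s=2.588
print(ray('top',np.array([(350,78),(345,177),(347,127),(300,74),(300,172)])/s+[170,100],.097).round(4)*1000)"
```

```text
[[ 557.7 -148.4]
 [ 499.3 -146.5]
 [ 528.8 -147.2]
 [ 559.4 -119.2]
 [ 501.7 -120.3]]
```

{"name": "carry_out", "arguments": {
  "travel": [
    [0.015, 0.005, 0.05],
    [0.015, 0.005, 0.1],
    [0.015, 0.005, 0.15],
    [0.015, 0.005, 0.18],
    [0.015, 0.005, 0.18]
  ],
  "roll": [0, 0, 0, 0, 0]
}}

```text
t: 21.48
tcp_pos: [0.5363, -0.0704, 0.07]
eef_rot: [-0.0, 0.725, 0.688, -0.0]
ft_force: [-0.4, 0.4, -2.6]
opening: 0.0582
gripper_force: 65.1
```

{"name": "carry_out", "arguments": {
  "travel": [
    [-0.01, 0, 0.02],
    [-0.01, 0, 0.04],
    [-0.01, 0, 0.06],
    [-0.01, 0, 0.07],
    [-0.01, 0, 0.07]
  ],
  "roll": [0, 0, 0, 0, 0]
}}

```text
t: 21.9
tcp_pos: [0.5368, -0.0716, 0.0641]
eef_rot: [0.0, 0.725, 0.688, 0.0]
ft_force: [-1.0, -0.5, 1.0]
opening: 0.0579
gripper_force: 65.4
```

Contact is just starting (z force went from −2.6 to +1.0 N). Lowering a touch more, then releasing.

{"name": "carry_out", "arguments": {
  "travel": [
    [0, 0, 0.005],
    [0, 0, 0.01],
    [0, 0, 0.01]
  ],
  "roll": [0, 0, 0]
}}

```text
t: 22.15
tcp_pos: [0.5369, -0.0716, 0.064]
eef_rot: [0.0, 0.725, 0.688, 0.0]
ft_force: [-4.0, -0.2, 12.4]
opening: 0.0579
gripper_force: 66.6
```

{"name": "carry_out", "arguments": {
  "travel": [
    [0, 0, 0],
    [0, 0, 0],
    [0, 0, 0],
    [0, 0, 0]
  ],
  "roll": [0, 0, 0, 0],
  "fingers": 0.88
}}

```text
t: 22.48
tcp_pos: [0.5368, -0.0715, 0.0627]
eef_rot: [0.0, 0.725, 0.688, -0.0]
ft_force: [0.4, 0.3, -0.9]
opening: 0.075
gripper_force: 0.0
```

{"name": "carry_out", "arguments": {
  "travel": [
    [0, 0, -0.2],
    [0, 0, -0.5],
    [0, 0, -0.7],
    [0, 0, -0.7]
  ],
  "roll": [0, 0, 0, 0]
}}

```text
t: 22.82
tcp_pos: [0.539, -0.0718, 0.1367]
eef_rot: [0.002, 0.725, 0.688, 0.002]
ft_force: [1.1, 0.5, 1.1]
opening: 0.0751
gripper_force: 0.0
```

```bash
python3 -c "
from h import *
plan(407.5,-264.5,110,60)
plan(407.5,-264.5,110,-30)"
```

```text
pos [539.  -71.8 136.7] yaw -3.0 q6 1.49 open 75.1 F [1.1 0.5 1.1] grip 0.0 t 22.8 | travel [-1.992 -1.214  0.261] roll -1.05
pos [539.  -71.8 136.7] yaw -3.0 q6 1.49 open 75.1 F [1.1 0.5 1.1] grip 0.0 t 22.8 | travel [-1.992 -1.214  0.261] roll 0.45
```

{"name": "carry_out", "arguments": {
  "travel": [
    [-0.4, -0.24, 0],
    [-0.7, -0.42, 0],
    [-1, -0.61, 0],
    [-1, -0.61, 0]
  ],
  "roll": [0, 0, 0, 0],
  "fingers": 0.75
}}

```text
t: 23.15
tcp_pos: [0.4671, -0.1716, 0.1323]
eef_rot: [-0.0, 0.727, 0.687, -0.001]
ft_force: [0.4, -0.0, -0.5]
opening: 0.064
gripper_force: 0.0
```

{"name": "carry_out", "arguments": {
  "travel": [
    [-0.4, -0.24, 0],
    [-0.7, -0.42, 0],
    [-0.99, -0.6, 0.2],
    [-0.99, -0.6, 0.3],
    [-0.99, -0.6, 0.4]
  ],
  "roll": [0.1, 0.2, 0.3, 0.4, 0.45]
}}

```text
t: 23.57
tcp_pos: [0.4041, -0.2653, 0.0918]
eef_rot: [-0.0, 0.868, 0.496, -0.0]
ft_force: [-0.5, 0.4, -0.4]
opening: 0.0642
gripper_force: 0.0
```

{"name": "carry_out", "arguments": {
  "travel": [
    [0, 0, 0],
    [0, 0, 0]
  ],
  "roll": [0, 0]
}}

```text
t: 23.73
tcp_pos: [0.4052, -0.2637, 0.0923]
eef_rot: [-0.001, 0.866, 0.501, -0.0]
ft_force: [-0.1, -0.3, 0.3]
opening: 0.0639
gripper_force: 0.0
```

```bash
python3 -c "
from h import *
plan(407.5,-264.5,1,-30)
T=vision.camera('top')[:,:,::-1].copy();h=cv2.cvtColor(T,cv2.COLOR_BGR2HSV)
print('bat',rect(ray('top',blob((h[...,1]<55)&(h[...,2]>120),(185,110,327,195),5),.075)))
b=vision.camera('scene')[140:340,290:440,::-1]
cv2.imwrite('pics/n10.png',np.hstack([cv2.resize(T[100:260,180:400],(440,320)),cv2.resize(b,(240,320))]))"
```

```text
pos [ 405.2 -263.7   92.3] yaw -29.9 q6 1.52 open 63.9 F [-0.1 -0.3  0.3] grip 0.0 t 23.7 | travel [0.005 0.025 0.913] roll 0.002
bat (array([524.4, -74.4]), array([178.1,  79.3]), 87.2)
```

View pics/n10.png

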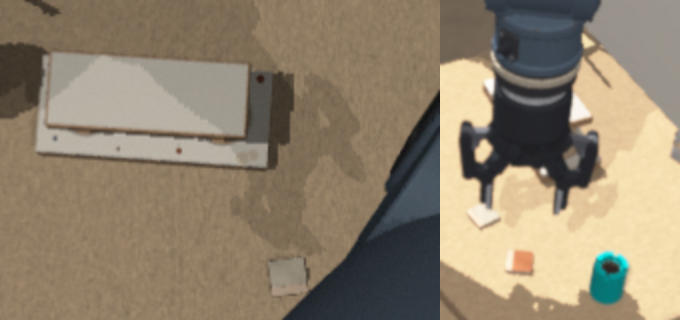

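The bat lies on both props, with corners at top crop (52,52), (250,63), (246,138) and (46,127), parallel to the slab. Next the rust tile.

```bash
python3 -c "
from h import *
p=ray('top',np.array([(52,52),(250,63),(246,137),(47,126)])/2+[180,100],.075)*1000
print(p.round(1),p.mean(0))"
```

```text
[[ 566.2    4.7]
 [ 561.4 -148. ]
 [ 503.5 -145.9]
 [ 508.6    7. ]] [534.92575652 -70.53940935]
```

{"name": "carry_out", "arguments": {
  "travel": [
    [0, 0.025, 0.4],
    [0, 0.025, 0.7],
    [0, 0.025, 0.85],
    [0, 0.025, 0.91],
    [0, 0.025, 0.91]
  ],
  "roll": [0, 0, 0, 0, 0]
}}

```text
t: 24.25
tcp_pos: [0.4076, -0.2646, 0.0012]
eef_rot: [-0.001, 0.866, 0.501, -0.0]
ft_force: [-0.3, -0.3, 0.3]
opening: 0.0641
gripper_force: 0.0
```

{"name": "carry_out", "arguments": {
  "travel": [
    [0, 0, 0],
    [0, 0, 0]
  ],
  "roll": [0, 0]
}}

```text
t: 24.42
tcp_pos: [0.4088, -0.2657, 0.0032]
eef_rot: [0.001, 0.866, 0.5, 0.0]
ft_force: [1.6, 0.5, 1.6]
opening: 0.0642
gripper_force: 0.0
```

{"name": "carry_out", "arguments": {
  "travel": [
    [0, 0, 0.02],
    [0, 0, 0.025],
    [0, 0, 0.025],
    [0, 0, 0.025],
    [0, 0, 0.025]
  ],
  "roll": [0, 0, 0, 0, 0],
  "fingers": 0.1,
  "newtons": 25
}}

```text
t: 24.83
tcp_pos: [0.408, -0.2654, -0.0]
eef_rot: [0.0, 0.866, 0.5, 0.0]
ft_force: [-0.7, 1.4, 6.4]
opening: 0.029
gripper_force: 25.1
```

{"name": "carry_out", "arguments": {
  "travel": [
    [0, 0, -0.1],
    [0, 0, -0.4],
    [0, 0, -0.8],
    [0, 0, -1],
    [0, 0, -1]
  ],
  "roll": [0, 0, 0, 0, 0]
}}

```text
t: 25.25
tcp_pos: [0.4099, -0.2667, 0.1039]
eef_rot: [0.003, 0.866, 0.5, 0.002]
ft_force: [0.3, -0.9, 0.4]
opening: 0.0292
gripper_force: 24.9
```

```bash
python3 -c "
from h import *
plan(535,-70.5,120,-3)
b=vision.camera('scene')[180:340,280:430,::-1]
cv2.imwrite('pics/n11.png',cv2.resize(b,None,fx=3.5,fy=3.5))"
```

```text
pos [ 409.9 -266.7  103.9] yaw -30.0 q6 1.52 open 29.2 F [ 0.3 -0.9  0.4] grip 24.9 t 25.2 | travel [ 2.325  0.103 -0.161] roll -0.45
```

View pics/n11.png

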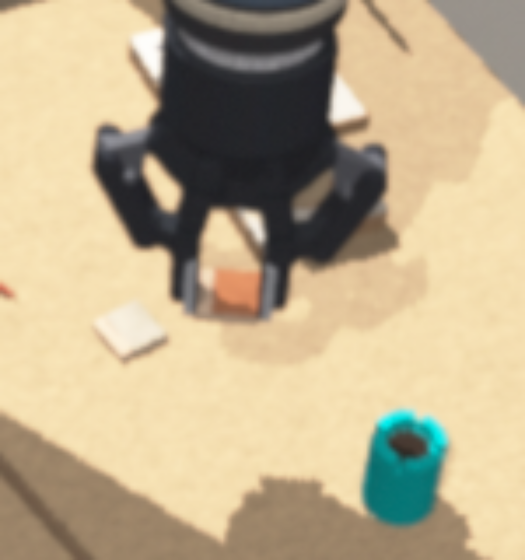

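The rust tile is held flat at crop (230,292), glaze up, and the cream tile is undisturbed at (130,330).

{"name": "carry_out", "arguments": {
  "travel": [
    [0.2, 0.01, -0.1],
    [0.4, 0.02, -0.2],
    [0.6, 0.03, -0.2],
    [0.78, 0.03, -0.2],
    [0.78, 0.03, -0.2]
  ],
  "roll": [0, 0, 0, 0, 0]
}}

```text
t: 25.72
tcp_pos: [0.4499, -0.197, 0.1184]
eef_rot: [-0.001, 0.865, 0.501, -0.0]
ft_force: [0.0, 0.7, -0.4]
opening: 0.029
gripper_force: 24.9
```

{"name": "carry_out", "arguments": {
  "travel": [
    [0.2, 0.01, 0],
    [0.4, 0.02, 0],
    [0.6, 0.03, 0],
    [0.78, 0.03, 0],
    [0.78, 0.03, 0]
  ],
  "roll": [0, 0, 0, 0, 0]
}}

```text
t: 26.13
tcp_pos: [0.4915, -0.1314, 0.1182]
eef_rot: [-0.001, 0.865, 0.501, -0.0]
ft_force: [-0.3, -0.2, 0.0]
opening: 0.0289
gripper_force: 24.9
```

{"name": "carry_out", "arguments": {
  "travel": [
    [0.2, 0.01, 0],
    [0.4, 0.02, 0],
    [0.6, 0.03, 0],
    [0.76, 0.04, 0],
    [0.76, 0.04, 0]
  ],
  "roll": [-0.1, -0.2, -0.3, -0.4, -0.45]
}}

```text
t: 26.55
tcp_pos: [0.533, -0.0681, 0.1183]
eef_rot: [-0.0, 0.723, 0.691, -0.0]
ft_force: [-0.3, 0.4, -1.0]
opening: 0.0291
gripper_force: 24.9
```

{"name": "carry_out", "arguments": {
  "travel": [
    [0, 0, 0],
    [0, 0, 0]
  ],
  "roll": [0, 0]
}}

```text
t: 26.72
tcp_pos: [0.5315, -0.0698, 0.1185]
eef_rot: [-0.001, 0.726, 0.688, -0.001]
ft_force: [-0.0, -0.4, -0.2]
opening: 0.0289
gripper_force: 24.9
```

```bash
python3 -c "
from h import *
plan(535,-70.5,78,-3)"
```

```text
pos [531.5 -69.8 118.5] yaw -3.1 q6 1.49 open 28.9 F [-0.  -0.4 -0.2] grip 24.9 t 26.7 | travel [-0.005  0.036  0.405] roll -0.002
```

{"name": "carry_out", "arguments": {
  "travel": [
    [0, 0.03, 0.15],
    [0, 0.03, 0.3],
    [0, 0.03, 0.38],
    [0, 0.03, 0.4],
    [0, 0.03, 0.4]
  ],
  "roll": [0, 0, 0, 0, 0]
}}

```text
t: 27.13
tcp_pos: [0.5345, -0.0699, 0.0788]
eef_rot: [-0.001, 0.726, 0.688, -0.001]
ft_force: [-0.0, 1.2, -0.2]
opening: 0.0289
gripper_force: 24.9
```

{"name": "carry_out", "arguments": {
  "travel": [
    [0, 0, 0.01],
    [0, 0, 0.02],
    [0, 0, 0.02]
  ],
  "roll": [0, 0, 0]
}}

```text
t: 27.38
tcp_pos: [0.5356, -0.0695, 0.0778]
eef_rot: [0.0, 0.725, 0.688, 0.0]
ft_force: [-0.8, 0.9, -0.2]
opening: 0.0288
gripper_force: 24.9
```

{"name": "carry_out", "arguments": {
  "travel": [
    [0, 0, 0.01],
    [0, 0, 0.015],
    [0, 0, 0.015]
  ],
  "roll": [0, 0, 0]
}}

```text
t: 27.63
tcp_pos: [0.5353, -0.0694, 0.0759]
eef_rot: [0.0, 0.725, 0.688, -0.0]
ft_force: [-0.5, 1.5, -0.3]
opening: 0.0287
gripper_force: 24.9
```

{"name": "carry_out", "arguments": {
  "travel": [
    [0, 0, 0],
    [0, 0, 0],
    [0, 0, 0],
    [0, 0, 0]
  ],
  "roll": [0, 0, 0, 0],
  "fingers": 0.6
}}

```text
t: 27.97
tcp_pos: [0.5354, -0.0694, 0.0759]
eef_rot: [0.0, 0.725, 0.688, -0.0]
ft_force: [0.0, -0.5, -0.1]
opening: 0.0515
gripper_force: 0.0
```

{"name": "carry_out", "arguments": {
  "travel": [
    [0, 0, -0.2],
    [0, 0, -0.5],
    [0, 0, -0.9],
    [0, 0, -0.9]
  ],
  "roll": [0, 0, 0, 0]
}}

```text
t: 28.3
tcp_pos: [0.5383, -0.0698, 0.1724]
eef_rot: [0.004, 0.725, 0.688, 0.003]
ft_force: [0.6, 0.2, 0.8]
opening: 0.0513
gripper_force: 0.0
```

{"name": "carry_out", "arguments": {
  "travel": [
    [-0.5, -0.5, 0],
    [-1, -1, 0],
    [-1, -1, 0],
    [-1, -1, 0],
    [-1, -1, 0]
  ],
  "roll": [0, 0, 0, 0, 0]
}}

```text
t: 28.72
tcp_pos: [0.4275, -0.1658, 0.1661]
eef_rot: [0.0, 0.726, 0.687, -0.0]
ft_force: [0.6, -0.2, -0.8]
opening: 0.0516
gripper_force: 0.0
```

{"name": "carry_out", "arguments": {
  "travel": [
    [-0.3, -0.5, 0],
    [-0.5, -0.9, 0],
    [-0.5, -0.9, 0],
    [-0.5, -0.9, 0],
    [-0.5, -0.9, 0]
  ],
  "roll": [0, 0, 0, 0, 0]
}}

```text
t: 29.13
tcp_pos: [0.3377, -0.2097, 0.1662]
eef_rot: [0.001, 0.726, 0.688, 0.0]
ft_force: [0.5, 0.2, 0.4]
opening: 0.051
gripper_force: 0.0
```

```bash
python3 -c "
from h import *
plan(535,-70.5,78,-3)
T=vision.camera('top')[:,:,::-1].copy();h=cv2.cvtColor(T,cv2.COLOR_BGR2HSV)
b=vision.camera('scene')[150:290,290:430,::-1]
cv2.imwrite('pics/n12.png',np.hstack([cv2.resize(T[100:260,180:340],(390,390)),cv2.resize(b,(390,390))]))
print('rust',rect(ray('top',blob((h[...,0]<13)&(h[...,1]>95),(235,130,280,170)),.0815)))"
```

```text
pos [ 337.7 -209.7  166.2] yaw -3.1 q6 1.07 open 51.0 F [0.5 0.2 0.4] grip 0.0 t 29.1 | travel [1.497 1.894 0.883] roll -0.002
rust (array([537.6, -67.2]), array([20.2, 27.5]), 1.3)
```

View pics/n12.png

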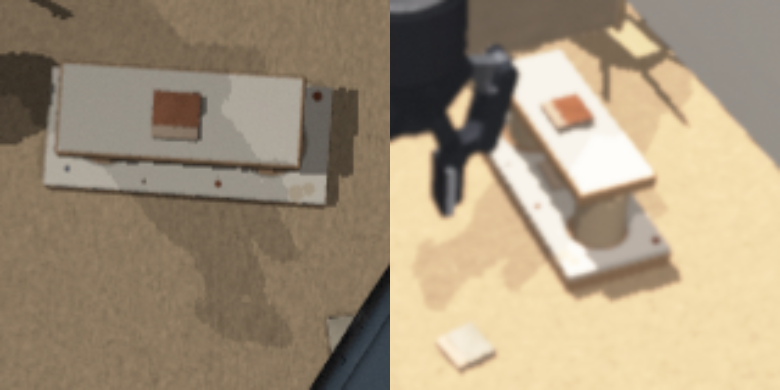

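The rust tile lies flat, glaze up, at top crop (177,115). The bat's middle is at (180,115), so it is centred. The bat is level on both props and the gripper is clear, so I'm handing in.

```bash
python3 -c "
from cell import order
print(order.job_done())"
```

```text
the job is handed in; nothing more can be done
None
```

I set up the firing as asked and handed the job in at about 29 s: both props are seated, the green tile is between them, the bat bridges them level, and the rust tile is in the middle of the bat, with everything released and the cream tile untouched; the judge returned no verdict, so this rests on my final camera check.

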